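Let the ratchet feed wheel back one notch

ROBOT

A 7-joint arm with a two-finger parallel gripper is mounted at the origin on a cart in front of the work surface, level with it; the furniture and walls round the work are solid. World frame = base frame: x ahead of the robot, y to its left, z up, the work surface at z = 0. Lengths are in m, angles in degrees, forces in N, time in s.
With the tool pointing down it reaches from about 0.35 to 0.9 m from the base axis. Payload 7.2 kg.
Tool frame: the origin (TCP) lies between the finger pads; the fingertips stand 19 mm ahead of it and the grasp point (between the pads) is the TCP (r.tcp_to_tips is the z of the fingertips in the tool frame, in m); z points along the fingers, x is the direction in which the jaws open and shut, and the axes are right-handed (so a half turn about z gives the same grasp; the last joint's range is limited). The gripper opens to 88 mm and grips with 3 to 60 N. Pads are 20 mm wide; open, the fingers measure 115 mm over their backs; the gripper's body (75 mm by 178 mm) begins 61 mm behind the grasp point.
Start: joints at [-71.86, 23.554, -0.728, 91.456, 0.321, 64.991, -4.71], TCP at [0.235, 0.579, 0.242] pointing down, gripper open.
Joint ranges: [-169.25, 169.25], [-16.82, 113.86], [-84.01, 82.57], [7.8, 145.47], [-59.2, 239.2], [7.22, 106.19], [-163.78, 163.78]. Speed limits (degrees/s): [136.94, 136.94, 172.46, 172.46, 180, 180, 180].

INTERFACE

Orientations are given as a 3x3 rotation matrix whose columns are the frame's x, y, z axes.
In Python, from station import r gives the robot as it stands. The module is installed in compiled form; this text tells all that it offers.
- The arm moves only by the tool move_arm, never from a script. Its argument "steps" is text: rows parted by semicolons, each of 7 numbers parted by spaces: the opening in per cent of the stroke, from 0 (shut) to 100 (fully open), then the shift along the tool's x, y, z in cm, then the turn, a rotation vector about the tool's x, y, z in rad. In form: gripper dx dy dz rx ry rz; .... A call has 1 to 12 rows; each row shifts and turns the commanded pose from where the row before left it, along the tool's axes as they then stand; what a row does not reach is not made up. A row lasts 1/10 s, in which the tool goes at most 50 mm and 8.59 degrees, less where a joint would pass 70% of its speed; a pose out of reach is approached as far as the arm can. A call with a gripper value outside its range is refused whole. The fingers move at their own pace and stop on an object; "force" is the grip in N (left out, the last holds). Time passes only in rows, so rows that do not move let the fingers close. It gives the time, the measured TCP pose, the force and the opening at its end, in the units of the state.
- r.state(): the state, without advancing time (a new reading comes with each control period).
- r.camera(name): name is "scene" or "top"; returns a dict with "image" (420x560x3 uint8, blue, green, red), "z_map" (420x560 float32, m along the optical axis (not along the pixel's ray), 0 where there is no reading), "fx", "fy", "cx", "cy" (pixels), "k1" (the pictures are not rectified: a ray, as slopes to the right and down, at radius r is drawn at 1 + k1 r^2 times it, then the intrinsics apply), "world_from_camera" (4x4, takes a point from camera to world coordinates). Camera axes: x right, y up, looking along -z (the intrinsics and any distortion apply to the point x, -y, -z); pixel columns grow to the right and rows downward; lengths in m; the calibration is good to about 2 mm. A picture is of the moment at which its call begins.
- r.close_job(): hands the job in, once; it reports no verdict.
The state is a dict: "time_s": time; "q": joint angles; "joint_velocities": joint speeds; "tau": joint torques, N m; "eef_pos": TCP position; "ee_rot": TCP orientation; "wrist_force": force on the tool from outside, world axes, zero at the start; "torque": the same for the moment, N m; "finger_gap": finger opening in m.
Only numpy, scipy, OpenCV 4.12 (cv2) and the standard library are available. Lean on these libraries where they do the work, as an engineer would, in place of code of your own. Each camera call takes 0.05 s, during which the arm holds its last target.

TASK

The ratchet feed wheel on the bench has been advanced one notch too far: push the orange tab to the right with a fingertip to lift the pawl out of the teeth and tip it right over onto its back stop, then push the bar with the red knob to the right to turn the wheel back (clockwise as you face it) exactly one notch. Then tip the pawl over to the left again so that it drops fully into the teeth of that notch and locks the wheel. Only push, gently, with fingertips or the outside of the fingers: do not pinch, grasp or lift anything, and leave the spool, clip and mug where they are.

Things in the scene. Friction and masses are not known exactly. Their poses are not given: they have to be found in the camera images.
- feeder: Green feeder fixed to the table. Origin on the table under the toothed wheel's centre; z up, -x is its front (faces the robot within 0.35 rad), +y its left. Base plate x -45 to 105, y -105 to 65, 10 mm thick. Steel ratchet wheel (108 mm over 10 teeth, x -6 to 6 mm) in front of a green cheek plate (x 16 to 24 mm; 166 mm high behind the pawl's pivot at y -98 to -40, 120 mm behind the wheel).
- wheel_axis (a point): Point on the wheel's axis, 95 mm above the table, in the plane of the five bars (45 mm in front of the toothed wheel's middle; feeder x -45 mm). Axes as the feeder's. The bars, 8 mm thick and 72 degrees apart, stand out from the hub like a star and end in 15 mm knobs, one red, four black.
- red_knob (a point): Centre of the red knob (15 mm ball), on its bar 80 mm from the wheel axis. With the wheel at angle 0 this bar points up, 10 degrees left of upright; at the start it is 14 to 27 degrees left. A finger goes to its left, reaches down beside the bar and pushes it to the right.
- pawl_pivot (a point): Pawl hinge, feeder x 0, y -62, z 157 mm: right of the wheel. The pawl is a steel bar 12 mm wide (in x), 9 mm thick; engaged, it runs level 58 mm left from here, its nose hanging 18 mm into the teeth. Pawl and tab swing in the plane x = 0. On its stop the bar points up, leaning 19 degrees right; push its flat right face to the left near the bar's free end (fingertip about 45 mm above the pivot).
- pawl_tab (a point): Centre of the round top (12 mm thick, 14 mm wide) of the orange tab standing up from the pawl; engaged, 28 mm left of the pivot and 74 mm above it. Pushed right near its top (fingertip 45 to 55 mm above the pivot; lower, it jams between tab and rising bar) it lifts the pawl. With the pawl on its stop the tab lies level, pointing right, its top 79 mm from the pivot, reaching 10 mm above it.
- pawl_nose (a point): Lower left corner of the pawl's nose, which drops between the teeth; 61 mm from the pivot.
- pawl (a joint): Pawl angle, rad: 0 = engaged, nose fully down between the teeth; grows as the nose is lifted; 1.9 = lying over on its back stop. It swings freely under gravity: below about 0.95 it falls back into the teeth, above about 1.05 it falls over onto its stop. Less than 1 N at the tab moves it.
- feed_wheel (a joint): Wheel angle, rad; grows as the wheel turns back (red knob to the right). 0 = tooth hard against the engaged pawl; it cannot turn back further with the pawl down. Starts at -0.30 to -0.07 (the pawl has play in its notch). One notch is 0.628; the pawl drops fully into the next notch back at about 0.28 to 0.58, best near 0.44. A brake keeps the wheel where it is left; about 1 N at the knob turns it.
- thread_spool: Bystander: standing spool of red thread, 32 mm across, 45 mm tall; origin at its underside.
- binder_clip: Bystander: small black binder clip, 34x40x19 mm; origin at its underside.
- mug: Bystander: white mug, 78 mm across, 97 mm tall, with a handle; origin at its underside.

How it is judged:
By the outcome, as a careful person would: the job done as asked, in the order asked, and still so for the second after the job is handed in, with the robot touching nothing.
It also fails if it takes over 54 s, if anything falls off the work surface, if the arm or the gripper's body presses on something with over 40 N, if the wrist force passes 120 N, or if a joint passes its speed limit or range.

## Working session

There is one attempt and no reset: what is moved stays moved. The work goes in short steps, Python scripts to look and compute and a tool call to move; the robot and the scene stay as the last step left them, time stands still between calls to the robot, and variables do not carry over. Pictures are saved under pics/ and viewed, and the job is handed in when it is done.

Besides the shell and the picture viewer there is one more tool, called after "Emit:" as a command line: name --argument value ..., lists and objects as JSON in quotes. move_arm: Moves the arm, as the interface text tells. Its arguments: {"type":"object","properties":{"steps":{"type":"string"},"force":{"type":"number"}},"required":["steps"]}

```bash
mkdir -p pics; ls; cat > h.py <<'E'
from station import r
import numpy as np, cv2
def snap(name,fn):
    c=r.camera(name); cv2.imwrite('pics/'+fn,c['image']); np.savez('pics/'+fn+'.npz',**c); return c
def ray(c,u,v):
    xd=(u-c['cx'])/c['fx']; yd=(v-c['cy'])/c['fy']
    x,y=xd,yd
    for _ in range(20):
        s=1+c['k1']*(x*x+y*y); x,y=xd/s,yd/s
    T=c['world_from_camera']; d=T[:3,:3]@np.array([x,-y,-1]); return T[:3,3],d
def pt(c,u,v):
    o,d=ray(c,u,v); return o+d*c['z_map'][int(round(v)),int(round(u))]
def onz(c,u,v,z):
    o,d=ray(c,u,v); return o+d*(z-o[2])/d[2]
def proj(c,P):
    T=c['world_from_camera']; p=T[:3,:3].T@(np.asarray(P)-T[:3,3]); x=p[0]/-p[2]; y=-p[1]/-p[2]
    s=1+c['k1']*(x*x+y*y); return c['cx']+c['fx']*x*s, c['cy']+c['fy']*y*s
def load(fn):
    return dict(np.load('pics/'+fn+'.npz'))
E
python3 - <<'E'
from h import *
a=snap('scene','s0.png'); b=snap('top','t0.png')
for c in(a,b): print(c['fx'],c['k1'],c['world_from_camera'].round(3))
s=r.state(); print(s)
E
```

```text
pics
514.1522995770285 -0.042232840079079834 [[ 0.477  0.502 -0.722 -0.168]
 [-0.879  0.261 -0.399 -0.631]
 [-0.012  0.825  0.566  0.678]
 [ 0.     0.     0.     1.   ]]
508.0789072197934 -0.013038179325232411 [[-0.008  0.983 -0.181  0.368]
 [-1.    -0.013 -0.027 -0.288]
 [-0.029  0.18   0.983  0.995]
 [ 0.     0.     0.     1.   ]]
{'time_s': 0.1, 'q': array([-71.86078073,  23.59559351,  -0.72918843,  91.49873311,
         0.32050265,  64.9903036 ,  -4.70888252]), 'joint_velocities': array([-0.01560403, -0.05880996,  0.00128524, -0.01545705, -0.06907833,
       -0.06136746,  0.16175457]), 'tau': array([ 3.16013095e-03, -5.89100718e+01,  6.44181948e-01, -2.91712368e+01,
       -5.37357142e-02,  1.45088177e-02,  3.17968909e-05]), 'eef_pos': array([0.23446608, 0.57889294, 0.24089505]), 'ee_rot': array([[ 3.75317407e-01,  9.26896238e-01, -4.56380633e-04],
       [ 9.26895233e-01, -3.75317674e-01, -1.36742085e-03],
       [-1.43874496e-03,  9.01998149e-05, -9.99998961e-01]]), 'wrist_force': array([ 0.4559806 , -0.69793081,  0.63406877]), 'torque': array([-0.03338443,  0.00383157,  0.02470502]), 'finger_gap': 0.08809229363526702}
```

```bash
ls pics
```

```text
s0.png
s0.png.npz
t0.png
t0.png.npz
```

View pics/s0.png

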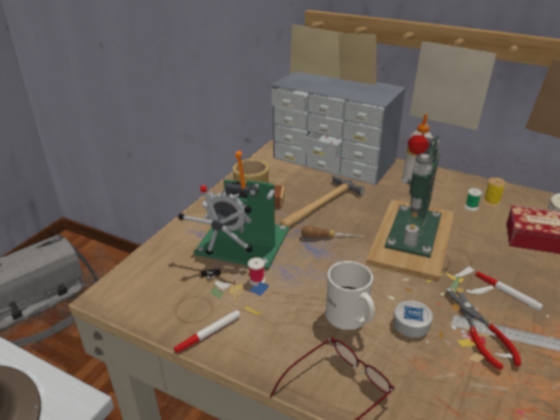

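View pics/t0.png

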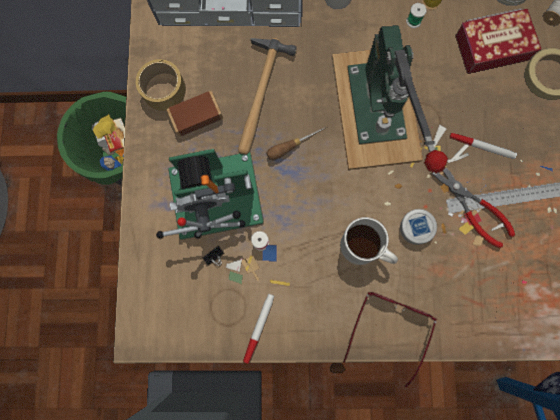

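```bash
python3 - <<'E'
from h import *
a=load('s0.png'); b=load('t0.png')
cv2.imwrite('pics/s0z.png',cv2.resize(a['image'][140:300,160:310],None,fx=5,fy=5,interpolation=cv2.INTER_CUBIC)[:,:])
cv2.imwrite('pics/s0z.png',cv2.resize(a['image'][140:270,160:320],None,fx=4.6,fy=4.6,interpolation=cv2.INTER_CUBIC))
cv2.imwrite('pics/t0z.png',cv2.resize(b['image'][140:275,145:285],None,fx=4.4,fy=4.4,interpolation=cv2.INTER_CUBIC))
for n,c in(('s',a),('t',b)):
    h=cv2.cvtColor(c['image'],cv2.COLOR_BGR2HSV)
    H,S,V=cv2.split(h)
    box=np.zeros(H.shape,bool)
    if n=='s': box[140:270,160:320]=1
    else: box[140:275,145:285]=1
    for nm,m in(('red',((H<4)|(H>174))&(S>170)&(V>70)),('orange',(H>=6)&(H<16)&(S>200)&(V>120))):
        m=(m&box).astype(np.uint8)
        k,l,st,ce=cv2.connectedComponentsWithStats(m)
        for i in range(1,k):
            if st[i,4]>4: print(n,nm,st[i],ce[i],pt(c,*ce[i]).round(4))
E
```

```text
s red [201 186   5   6  25] [203.04 188.4 ] [ 0.5052 -0.1059  0.1746]
s orange [236 152   9  35  97] [240.45360825 169.36082474] [ 0.5587 -0.1584  0.2029]
t red [178 218   8   8  49] [181.26530612 221.24489796] [ 0.5088 -0.1052  0.1786]
t orange [206 176   3   4   7] [206.71428571 177.57142857] [ 0.5676 -0.1554  0.2336]
```

View pics/s0z.png

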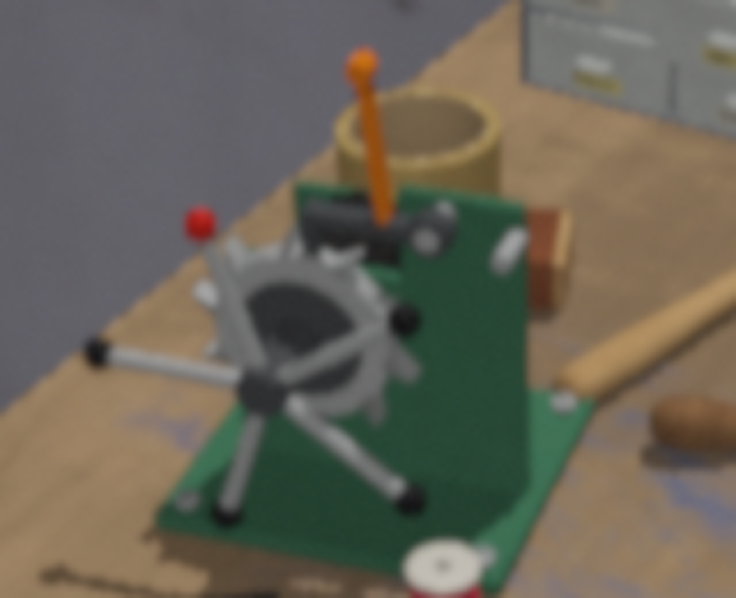

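View pics/t0z.png

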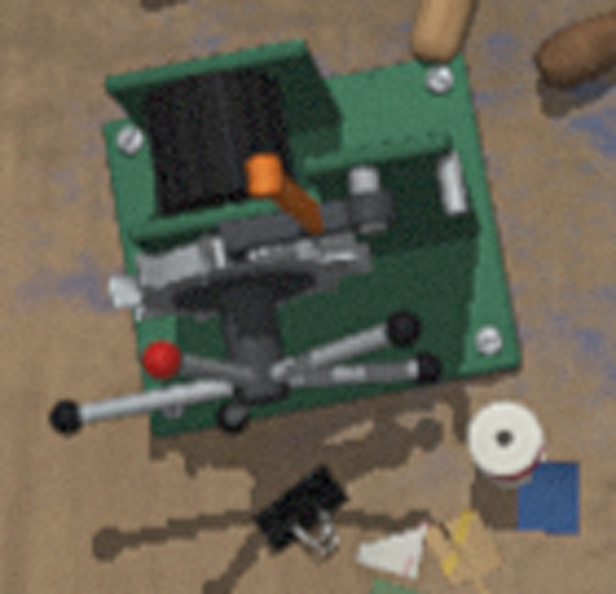

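```bash
cat >> h.py <<'E'
def feeder_from(xw): pass
E
python3 - <<'E'
from h import *
b=load('t0.png');a=load('s0.png')
# plate corners zoom px; scale 4.4 offset 145,140 ; resize center shift
def un(p): return ((p[0]+.5)/4.4-.5+145,(p[1]+.5)/4.4-.5+140)
z=[(152,437),(521,367),(464,57),(103,122)]; f=np.array([(-.045,.065),(-.045,-.105),(.105,-.105),(.105,.065)])
W=np.array([onz(b,*un(p),.010)[:2] for p in z]); print(W.round(4))
fm,wm=f.mean(0),W.mean(0)
H=(f-fm).T@(W-wm); U,S,Vt=np.linalg.svd(H); R=Vt.T@U.T; t=wm-R@fm
psi=np.arctan2(R[1,0],R[0,0]); print('psi',psi,'t',t,'res',(W-(f@R.T+t)).round(4))
def w2f(P): P=np.array(P); return np.r_[R.T@(P[:2]-t),P[2]]
def f2w(P): P=np.array(P); return np.r_[R@P[:2]+t,P[2]]
# triangulate red knob & tab top
def tri(p,q):
    o1,d1=ray(a,*p);o2,d2=ray(b,*q)
    s=np.linalg.lstsq(np.c_[d1,-d2],o2-o1,rcond=None)[0]
    return (o1+d1*s[0]+o2+d2*s[1])/2, np.linalg.norm(o1+d1*s[0]-o2-d2*s[1])
for nm,p,q in(('red',(203.04,188.4),(181.27,221.24)),('tab',((362+.5)/4.6-.5+160,(70+.5)/4.6-.5+140),un((264,175)))):
    P,e=tri(p,q); print(nm,P.round(4),e.round(4),w2f(P).round(4))
k=w2f(tri((203.04,188.4),(181.27,221.24))[0]); print('knob ang left deg',np.degrees(np.arctan2(k[1],k[2]-.095)))
for nm,P in(('axis',(-.045,0,.095)),('pivot',(0,-.062,.157)),('tabtop',(0,-.034,.231)),('knob25',(-.045,.08*np.sin(.35),.095+.08*np.cos(.35)))):
    print(nm,f2w(P).round(4),np.round(proj(a,f2w(P)),1),np.round(proj(b,f2w(P)),1))
E
```

```text
[[ 0.5025 -0.0642]
 [ 0.5322 -0.2294]
 [ 0.6768 -0.2035]
 [ 0.6486 -0.0374]]
psi 0.17584921683472232 t [ 0.55698772 -0.11917946] res [[ 0.0012 -0.0012]
 [ 0.0011  0.001 ]
 [-0.0019  0.0007]
 [-0.0004 -0.0006]]
red [ 0.5097 -0.1031  0.1715] 0.0012 [-0.0438  0.0241  0.1715]
tab [ 0.5657 -0.1511  0.229 ] 0.0006 [ 0.003 -0.033  0.229]
knob ang left deg 17.455243078094014
axis [ 0.5127 -0.1271  0.095 ] [217.5 223.6] [203.5 226.7]
pivot [ 0.5678 -0.1802  0.157 ] [253.5 190.5] [228.9 188.5]
tabtop [ 0.5629 -0.1527  0.231 ] [238.3 154.7] [205.2 180.9]
knob25 [ 0.5079 -0.1     0.1701] [201.5 189.1] [179.3 222.7]
```

Emit:
move_arm --steps "0 0 0 -2 0 0 -0.14;0 0 0 -2 0 0 -0.14;0 0 0 -2 0 0 -0.14;0 0 0 -2 0 0 -0.14;0 0 0 0 0 0 0;0 0 0 0 0 0 0" --force 5

```text
time_s: 0.7
eef_pos: [0.2347, 0.5791, 0.3211]
ee_rot: [[-0.171, 0.985, -0.0], [0.985, 0.171, -0.0], [-0.0, -0.0, -1.0]]
wrist_force: [0.6, 0.8, -1.2]
finger_gap: 0.0433
```

```bash
cat >> h.py <<'E'
psi=.176; FR=np.array([[np.cos(psi),-np.sin(psi)],[np.sin(psi),np.cos(psi)]]); FT=np.array([.5585,-.119])
def w2f(P): P=np.array(P); return np.r_[FR.T@(P[:2]-FT),P[2]]
def f2w(P): P=np.array(P); return np.r_[FR@P[:2]+FT,P[2]]
def st():
    s=r.state(); R=s['ee_rot']; tip=s['eef_pos']+R[:,2]*r.tcp_to_tips
    print('t',s['time_s'],'tip feeder mm',(w2f(tip)*1e3).round(1),'F',s['wrist_force'].round(2),'gap',round(s['finger_gap'],4)); print(R.round(3).tolist(), s['q'].round(0)); return s
E
python3 -c "
from h import *
st();print(r.tcp_to_tips)"
```

```text
t 0.7 tip feeder mm [-196.6  744.   302.1] F [ 0.59  0.76 -1.24] gap 0.0433
[[-0.171, 0.985, -0.0], [0.985, 0.171, -0.0], [-0.0, -0.0, -1.0]] [-68.  21.  -7.  85.   2.  75.  25.]
0.019
```

Emit:
move_arm --steps "0 -4.4 1.2 0 0 0 0;0 -4.4 1.2 0 0 0 0;0 -4.4 1.2 0 0 0 0;0 -4.4 1.2 0 0 0 0;0 -4.4 1.2 0 0 0 0;0 -4.4 1.2 0 0 0 0;0 -4.4 1.2 0 0 0 0;0 -4.4 1.2 0 0 0 0;0 -4.4 1.2 0 0 0 0;0 -4.4 1.2 0 0 0 0;0 -4.4 1.2 0 0 0 0;0 -4.4 1.2 0 0 0 0"

```text
time_s: 1.9
eef_pos: [0.4682, 0.0825, 0.3205]
ee_rot: [[-0.171, 0.985, -0.002], [0.985, 0.171, -0.0], [-0.0, -0.002, -1.0]]
wrist_force: [0.7, -0.4, 1.0]
finger_gap: 0.0006
```

```bash
python3 -c "
from h import *
st()"
```

```text
t 1.9 tip feeder mm [-53.6 214.2 301.5] F [ 0.7  -0.39  0.99] gap 0.0006
[[-0.171, 0.985, -0.002], [0.985, 0.171, -0.0], [-0.0, -0.002, -1.0]] [-30.   5.  15. 106.  -1.  70.  86.]
```

Emit:
move_arm --steps "0 -3.7 1.1 0 0 0 0;0 -3.7 1.1 0 0 0 0;0 -3.7 1.1 0 0 0 0;0 -3.7 1.1 0 0 0 0;0 -3.2 1.1 0 0 0 0;0 0 0 0 0 0 0;0 0 0 3 0 0 0;0 0 0 3 0 0 0;0 0 0 3 0 0 0;0 0 0 0 0 0 0"

```text
time_s: 2.9
eef_pos: [0.5509, -0.0818, 0.2271]
ee_rot: [[-0.173, 0.985, -0.008], [0.985, 0.173, 0.0], [0.002, -0.008, -1.0]]
wrist_force: [-0.2, 0.4, 0.3]
finger_gap: 0.0001
```

```bash
python3 -c "
from h import *
a=snap('scene','s1.png');b=snap('top','t1.png')
st()
z=lambda i:cv2.resize(i,None,fx=3,fy=3,interpolation=cv2.INTER_CUBIC)
cv2.imwrite('pics/s1z.png',z(a['image'][90:280,140:390]))
"
```

```text
t 3.0 tip feeder mm [  1.4  36.8 212.4] F [0.46 0.28 0.33] gap 0.0005
[[-0.174, 0.985, -0.002], [0.985, 0.174, 0.0], [0.0, -0.002, -1.0]] [-14.  18.  23. 103.  -8.  61. 111.]
```

View pics/s1z.png

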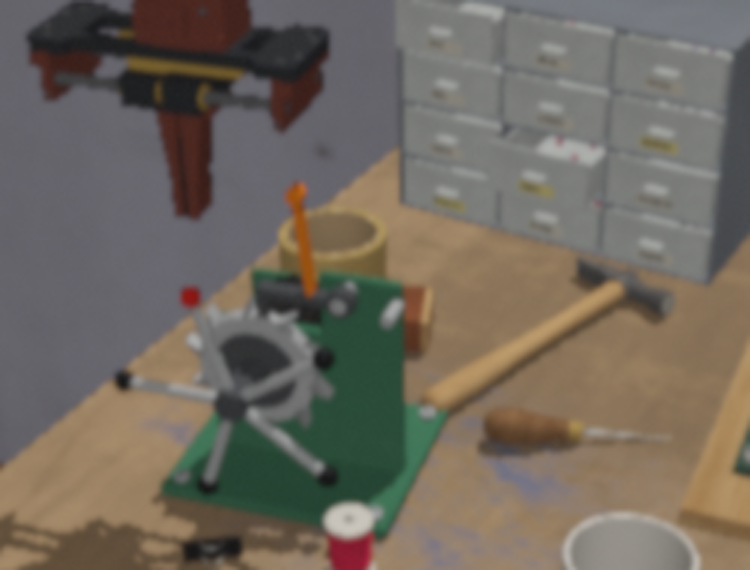

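View pics/t1.png

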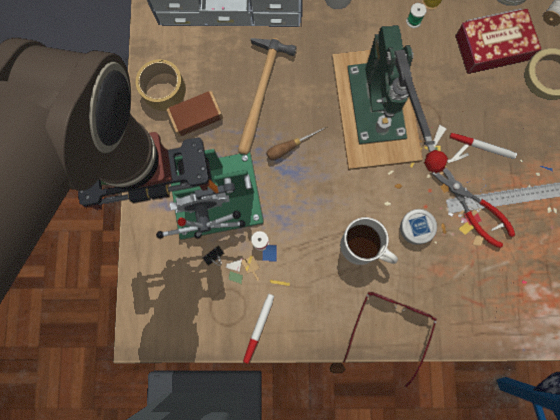

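Emit:
move_arm --steps "0 -1 0 0.7 0 0 0;0 -1 0 0 0 0 0;0 -1 0 0 0 0 0;0 -1 0 0 0 0 0;0 -0.7 0 0 0 0 0;0 -0.7 0 0 0 0 0;0 -0.7 0 0 0 0 0;0 -0.7 0 0 0 0 0;0 -0.7 0 0 0 0 0;0 -0.7 0 0 0 0 0;0 0 0 0 0 0 0"

```text
time_s: 4.1
eef_pos: [0.5683, -0.1652, 0.2247]
ee_rot: [[-0.173, 0.985, 0.0], [0.985, 0.173, -0.001], [-0.001, 0.0, -1.0]]
wrist_force: [-0.4, -0.3, -0.2]
finger_gap: 0.0005
```

```bash
python3 -c "
from h import *
a=snap('scene','s2.png')
st()
z=lambda i:cv2.resize(i,None,fx=4,fy=4,interpolation=cv2.INTER_CUBIC)
cv2.imwrite('pics/s2z.png',z(a['image'][110:250,160:340]))
"
```

```text
t 4.15 tip feeder mm [  1.6 -46.5 205.5] F [-0.86 -0.54  1.03] gap 0.0004
[[-0.173, 0.985, -0.0], [0.985, 0.173, -0.0], [-0.0, -0.0, -1.0]] [ -7.  22.  24.  99. -10.  61. 121.]
```

View pics/s2z.png

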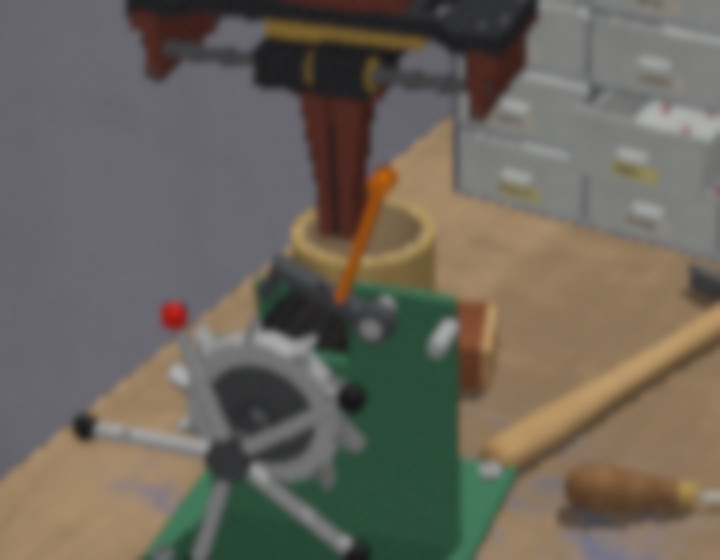

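Emit:
move_arm --steps "0 -0.5 0 0 0 0 0;0 -0.5 0 0 0 0 0;0 -0.5 0 0 0 0 0;0 -0.5 0 0 0 0 0;0 -0.5 0 0 0 0 0;0 -0.5 0 0 0 0 0;0 -0.3 0 0 0 0 0;0 0 0 0 0 0 0"

```text
time_s: 4.95
eef_pos: [0.574, -0.1971, 0.2246]
ee_rot: [[-0.174, 0.985, 0.0], [0.985, 0.174, -0.0], [-0.0, -0.0, -1.0]]
wrist_force: [-0.5, -0.2, -0.4]
finger_gap: 0.0002
```

```bash
python3 -c "
from h import *
a=snap('scene','s3.png')
st()
z=lambda i:cv2.resize(i,None,fx=4,fy=4,interpolation=cv2.INTER_CUBIC)
cv2.imwrite('pics/s3z.png',z(a['image'][110:250,160:340]))
"
```

```text
t 5.0 tip feeder mm [  1.7 -79.2 205.6] F [ 0.12 -0.06 -0.3 ] gap 0.0006
[[-0.174, 0.985, -0.0], [0.985, 0.174, -0.0], [-0.0, -0.0, -1.0]] [ -4.  24.  24.  97. -11.  62. 124.]
```

View pics/s3z.png

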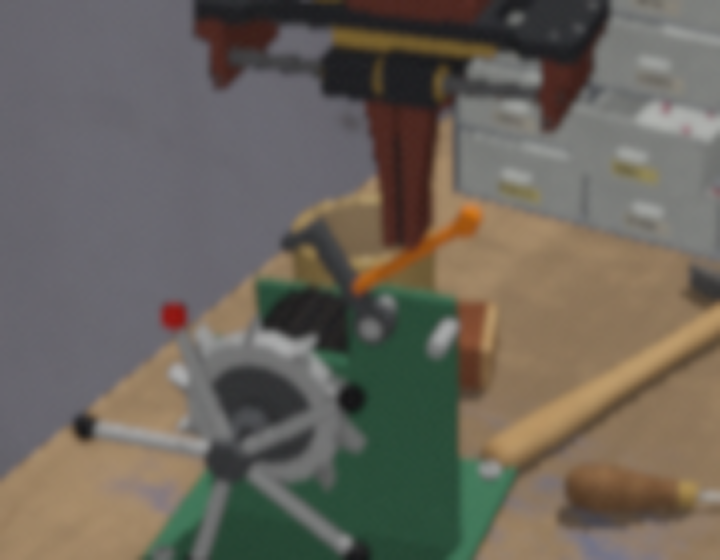

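Emit:
move_arm --steps "0 -0.5 0 0 0 0 0;0 -0.4 0 0 0 0 0;0 0 0 -1 0 0 0;0 0 0 -3 0 0 0;0 0 0 -4 0 0 0;0 0 0 -1 0 0 0;0 0 0 0 0 0 0;0 0 0 0 0 0 0"

```text
time_s: 5.8
eef_pos: [0.5753, -0.205, 0.314]
ee_rot: [[-0.175, 0.985, -0.001], [0.985, 0.175, 0.0], [0.001, -0.001, -1.0]]
wrist_force: [-0.5, -0.5, -0.4]
finger_gap: 0.0002
```

```bash
python3 -c "
from h import *
a=snap('scene','s4.png')
st()
z=lambda i:cv2.resize(i,None,fx=4,fy=4,interpolation=cv2.INTER_CUBIC)
cv2.imwrite('pics/s4z.png',z(a['image'][110:250,160:340]))
"
```

```text
t 5.85 tip feeder mm [  1.2 -87.4 294.3] F [0.19 0.86 0.2 ] gap 0.0004
[[-0.174, 0.985, -0.002], [0.985, 0.174, 0.001], [0.001, -0.002, -1.0]] [ -4.  20.  26.  89.  -9.  73. 123.]
```

View pics/s4z.png

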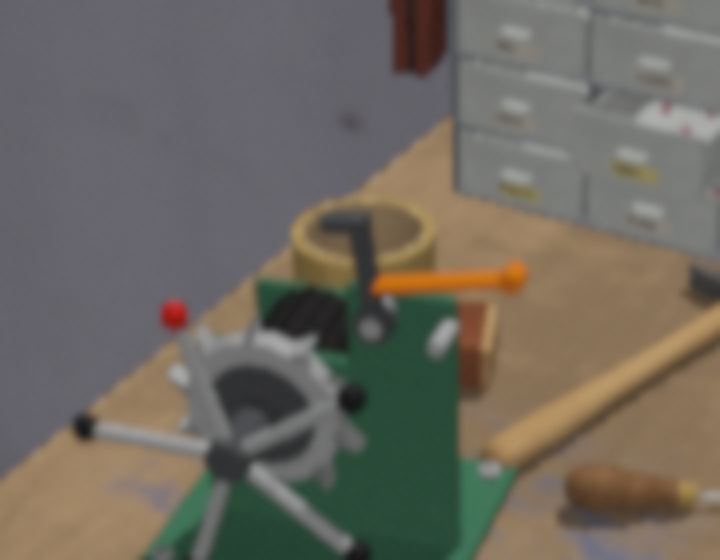

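Emit:
move_arm --steps "0 3 -1 0 0 0 0;0 3 -1 0 0 0 0;0 3 -1 0 0 0 0;0 3 -1 0 0 0 0;0 2.7 -1.1 0 0 0 0;0 0 0 1 0 0 0;0 0 0 3 0 0 0;0 0 0 3.5 0 0 0;0 0 0 3.5 0 0 0;0 0 0 2.6 0 0 0;0 0 0 0 0 0 0;0 0 0 0 0 0 0"

```text
time_s: 7.05
eef_pos: [0.4995, -0.0701, 0.1782]
ee_rot: [[-0.174, 0.985, -0.002], [0.985, 0.174, -0.001], [-0.0, -0.002, -1.0]]
wrist_force: [-0.6, -0.3, 0.3]
finger_gap: 0.0005
```

```bash
python3 -c "
from h import *
a=snap('scene','s5.png')
st()
z=lambda i:cv2.resize(i,None,fx=4,fy=4,interpolation=cv2.INTER_CUBIC)
cv2.imwrite('pics/s5z.png',z(a['image'][110:250,160:340]))
"
```

```text
t 7.1 tip feeder mm [-48.9  58.4 160.1] F [-0.56  0.23  0.71] gap 0.0005
[[-0.174, 0.985, 0.0], [0.985, 0.174, -0.0], [-0.0, 0.0, -1.0]] [-15.  16.  21. 113.  -7.  52. 110.]
```

View pics/s5z.png

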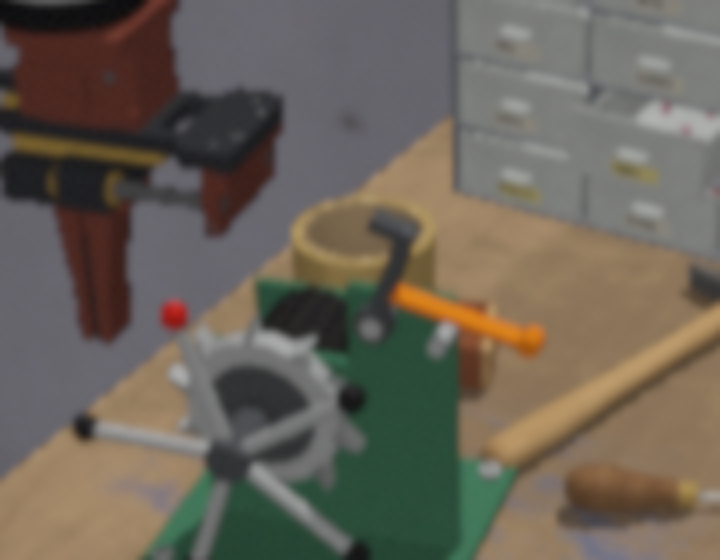

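Emit:
move_arm --steps "0 -0.6 0 0 0 0 0;0 -0.6 0 0 0 0 0;0 -0.6 0 0 0 0 0;0 -0.5 0 0 0 0 0;0 -0.5 0 0 0 0 0;0 -0.5 0 0 0 0 0;0 -0.5 0 0 0 0 0;0 -0.5 0 0 0 0 0;0 -0.4 0 0 0 0 0;0 0 0 0 0 0 0"

```text
time_s: 8.1
eef_pos: [0.508, -0.1165, 0.1786]
ee_rot: [[-0.173, 0.985, -0.0], [0.985, 0.173, -0.0], [-0.0, -0.0, -1.0]]
wrist_force: [0.2, 0.2, 0.8]
finger_gap: 0.0005
```

```bash
cat >> h.py <<'E'
def redang(c):
    h=cv2.cvtColor(c['image'],cv2.COLOR_BGR2HSV); H,S,V=cv2.split(h)
    m=((H<4)|(H>174))&(S>170)&(V>70); b=np.zeros(H.shape,bool); b[160:225,190:245]=1
    k,l,st_,ce=cv2.connectedComponentsWithStats((m&b).astype(np.uint8))
    for i in range(1,k):
        if st_[i,4]<8: continue
        o,d=ray(c,*ce[i]); n=np.r_[FR[:,0],0]; p0=f2w([-.045,0,.095])
        P=w2f(o+d*(n@(p0-o))/(n@d)); print('red',st_[i],ce[i].round(1),'feeder',(P*1e3).round(1),'R',np.hypot(P[1],P[2]-.095).round(4),'left deg',np.degrees(np.arctan2(P[1],P[2]-.095)).round(1))
E
python3 -c "
from h import *
redang(load('s0.png'))
a=snap('scene','s6.png')
st();redang(a)
z=lambda i:cv2.resize(i,None,fx=4,fy=4,interpolation=cv2.INTER_CUBIC)
cv2.imwrite('pics/s6z.png',z(a['image'][110:250,160:340]))
"
```

```text
red [201 186   5   6  25] [203.  188.4] feeder [-45.   25.  171.2] R 0.0802 left deg 18.1
t 8.15 tip feeder mm [-49.3  11.6 159.5] F [-0.01 -0.14 -0.5 ] gap 0.001
[[-0.174, 0.985, -0.0], [0.985, 0.174, -0.0], [-0.0, -0.0, -1.0]] [-10.  18.  22. 111.  -8.  53. 116.]
red [213 187   7   6  37] [215.9 189.4] feeder [-45.   -2.3 173.7] R 0.0788 left deg -1.6
```

View pics/s6z.png

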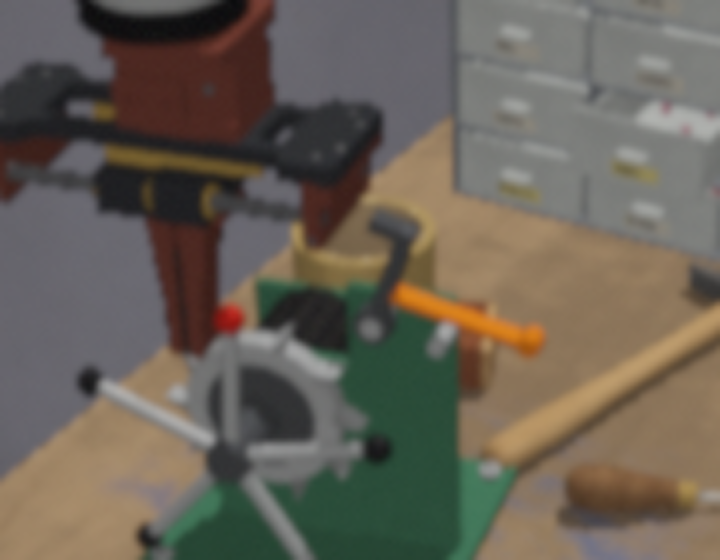

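Emit:
move_arm --steps "0 -0.5 0 0 0 0 0;0 -0.5 0 0 0 0 0;0 -0.5 0 0 0 0 0;0 -0.3 0 0 0 0 0;0 0 0 0 0 0 0;0 0 0 0 0 0 0"

```text
time_s: 8.75
eef_pos: [0.5112, -0.1337, 0.1787]
ee_rot: [[-0.174, 0.985, 0.0], [0.985, 0.174, -0.0], [-0.0, 0.0, -1.0]]
wrist_force: [0.5, -0.4, 0.5]
finger_gap: 0.0001
```

```bash
python3 -c "
from h import *
a=snap('scene','s7.png')
st();redang(a)
z=lambda i:cv2.resize(i,None,fx=4,fy=4,interpolation=cv2.INTER_CUBIC)
cv2.imwrite('pics/s7z.png',z(a['image'][110:250,160:340]))
"
```

```text
t 8.8 tip feeder mm [-49.1  -6.1 159.7] F [ 0.   -1.13  0.3 ] gap 0.0004
[[-0.174, 0.985, 0.0], [0.985, 0.174, -0.0], [-0.0, 0.0, -1.0]] [ -9.  19.  22. 110.  -9.  53. 118.]
red [222 189   8   6  41] [225.4 191.6] feeder [-45.  -21.6 172.4] R 0.0804 left deg -15.6
```

View pics/s7z.png

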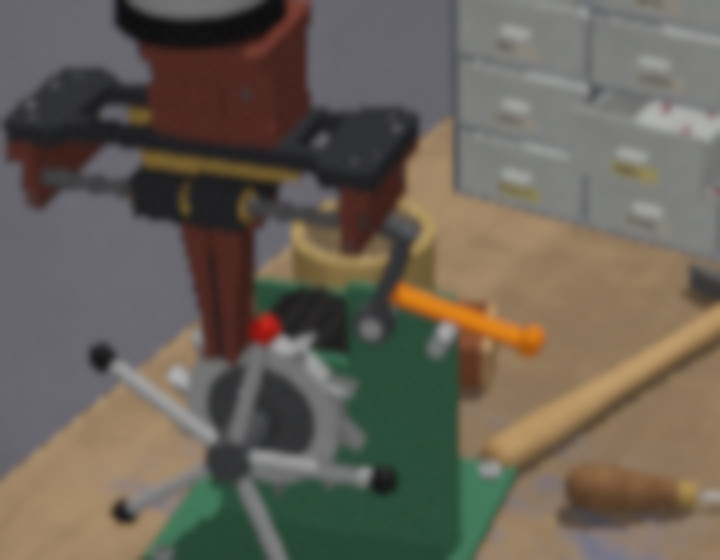

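Emit:
move_arm --steps "0 0.7 0 0 0 0 0;0 1 0 0 0 0 0;0 0 0 -2 0 0 0;0 0 0 -4 0 0 0;0 0 0 -4 0 0 0;0 0 0 -3.5 0 0 0;0 -2.2 1.2 0 0 0 0;0 -2.2 1.2 0 0 0 0;0 -2.2 1.2 0 0 0 0;0 -2.2 1.2 0 0 0 0;0 -2.2 0.1 0 0 0 0;0 -2.2 0 0 0 0 0"

```text
time_s: 10.0
eef_pos: [0.58, -0.2374, 0.3132]
ee_rot: [[-0.176, 0.984, -0.001], [0.984, 0.176, 0.0], [0.001, -0.0, -1.0]]
wrist_force: [0.3, -0.3, -0.1]
finger_gap: 0.0008
```

```bash
python3 -c "
from h import *
a=snap('scene','s8.png')
st();redang(a)
"
```

```text
t 10.05 tip feeder mm [  -1.  -124.5  294.3] F [-1.19 -2.31  0.45] gap 0.0004
[[-0.172, 0.985, -0.001], [0.985, 0.172, -0.002], [-0.002, -0.001, -1.0]] [ -1.  22.  27.  87. -10.  73. 127.]
red [223 189   7   6  33] [226.1 191.5] feeder [-45.  -23.1 173. ] R 0.0813 left deg -16.5
```

Now descend to the right of the bar (tip 45 mm above pivot) and begin pushing left.

Emit:
move_arm --steps "0 0 0 3 0 0 0;0 0 0 3 0 0 0;0 0 0 3 0 0 0;0 0 0 0 0 0 0;0 0.8 0 0 0 0 0;0 0.8 0 0 0 0 0;0 0.8 0 0 0 0 0;0 0.6 0 0 0 0 0;0 0.5 0 0 0 0 0;0 0.5 0 0 0 0 0;0 0.5 0 0 0 0 0;0 0 0 0 0 0 0"

```text
time_s: 11.25
eef_pos: [0.5715, -0.1929, 0.2236]
ee_rot: [[-0.175, 0.985, -0.0], [0.985, 0.175, 0.0], [0.0, -0.0, -1.0]]
wrist_force: [0.1, -0.2, -0.1]
finger_gap: 0.0004
```

```bash
python3 -c "
from h import *
a=snap('scene','s9.png')
st();redang(a)
z=lambda i:cv2.resize(i,None,fx=4,fy=4,interpolation=cv2.INTER_CUBIC)
cv2.imwrite('pics/s9z.png',z(a['image'][110:250,160:340]))
"
```

```text
t 11.3 tip feeder mm [-2.000e-01 -7.560e+01  2.046e+02] F [-0.11 -0.31  0.31] gap 0.0007
[[-0.175, 0.985, -0.0], [0.985, 0.175, 0.0], [0.0, 0.0, -1.0]] [ -4.  23.  25.  97. -11.  62. 124.]
red [223 189   7   6  30] [226.1 191.6] feeder [-45.  -23.2 172.7] R 0.0811 left deg -16.6
```

View pics/s9z.png

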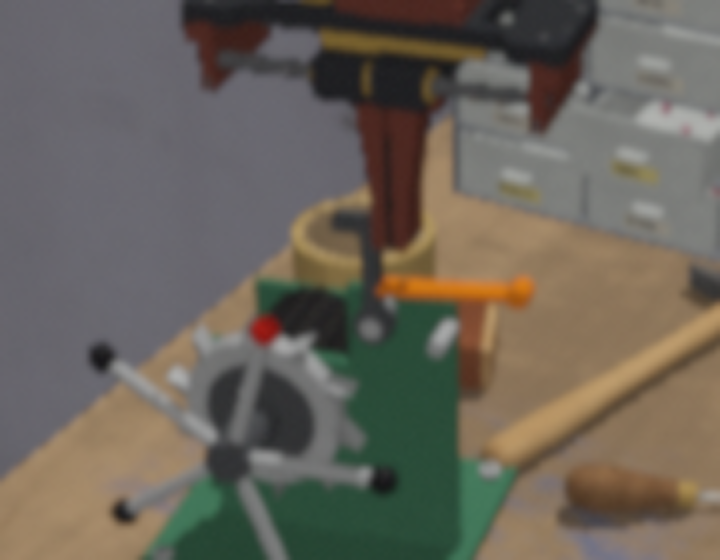

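Emit:
move_arm --steps "0 0.5 0 0 0 0 0;0 0.5 0 0 0 0 0;0 0.5 0 0 0 0 0;0 0.5 0 0 0 0 0;0 0.4 0 0 0 0 0;0 0.4 0 0 0 0 0;0 0.3 0 0 0 0 0;0 0 0 0 0 0 0"

```text
time_s: 12.1
eef_pos: [0.5662, -0.1627, 0.2236]
ee_rot: [[-0.175, 0.985, -0.0], [0.985, 0.175, 0.0], [0.0, 0.0, -1.0]]
wrist_force: [0.2, 0.4, 1.0]
finger_gap: 0.0008
```

```bash
python3 -c "
from h import *
a=snap('scene','s10.png')
st();redang(a)
z=lambda i:cv2.resize(i,None,fx=4,fy=4,interpolation=cv2.INTER_CUBIC)
cv2.imwrite('pics/s10z.png',z(a['image'][110:250,160:340]))
"
```

```text
t 12.15 tip feeder mm [-2.000e-01 -4.470e+01  2.047e+02] F [ 0.15 -0.58 -0.33] gap 0.0006
[[-0.175, 0.985, 0.0], [0.985, 0.175, 0.0], [0.0, 0.0, -1.0]] [ -7.  22.  25.  99. -10.  61. 121.]
red [223 189   7   6  30] [226.1 191.6] feeder [-45.  -23.2 172.7] R 0.0811 left deg -16.6
```

View pics/s10z.png

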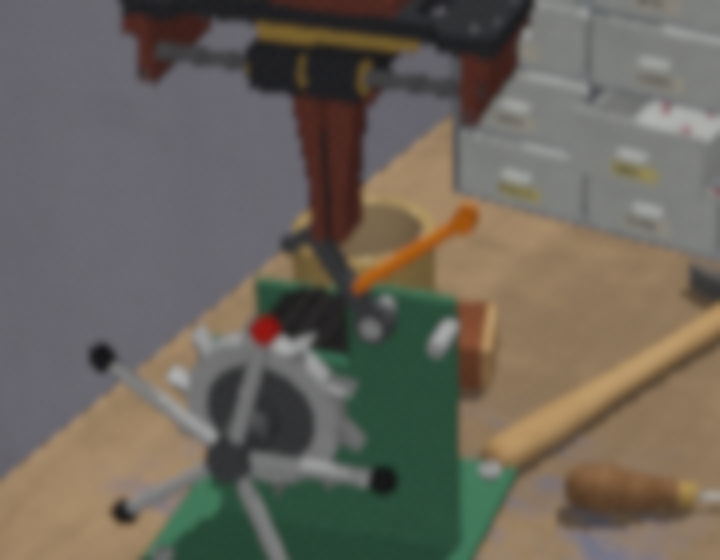

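Emit:
move_arm --steps "0 0.4 0 0 0 0 0;0 0.4 0 0 0 0 0;0 0.4 0 0 0 0 0;0 0.4 0 0 0 0 0;0 0 0 0 0 0 0;0 0 0 0 0 0 0;0 0 0 0 0 0 0"

```text
time_s: 12.85
eef_pos: [0.5634, -0.1477, 0.2237]
ee_rot: [[-0.174, 0.985, 0.0], [0.985, 0.174, -0.0], [-0.0, 0.0, -1.0]]
wrist_force: [0.4, 0.2, -0.3]
finger_gap: 0.0006
```

```bash
python3 -c "
from h import *
a=snap('scene','s11.png')
st();redang(a)
z=lambda i:cv2.resize(i,None,fx=4,fy=4,interpolation=cv2.INTER_CUBIC)
cv2.imwrite('pics/s11z.png',z(a['image'][110:250,160:340]))
"
```

```text
t 12.9 tip feeder mm [ -0.3 -29.1 204.7] F [1.12 0.36 0.29] gap 0.0004
[[-0.174, 0.985, 0.0], [0.985, 0.174, -0.0], [-0.0, 0.0, -1.0]] [ -9.  21.  24. 100. -10.  61. 119.]
red [223 189   7   6  31] [226.2 191.5] feeder [-45.  -23.4 172.8] R 0.0813 left deg -16.7
```

View pics/s11z.png

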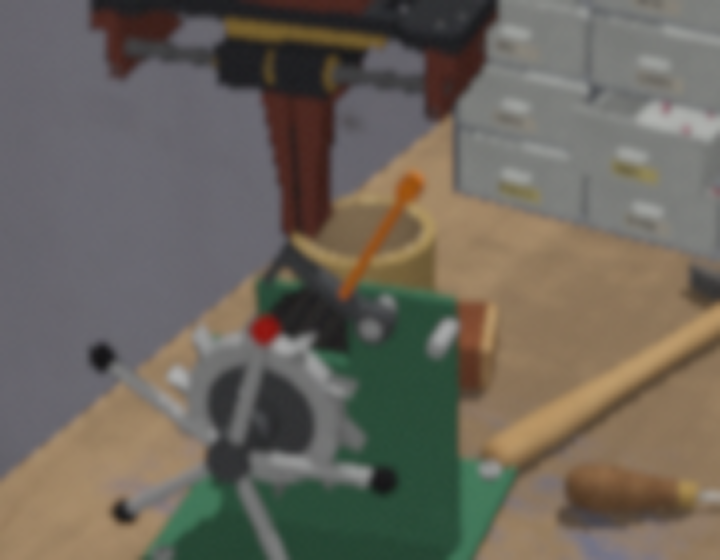

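Emit:
move_arm --steps "0 0.5 0 0 0 0 0;0 0.5 0 0 0 0 0;0 0.5 0 0 0 0 0;0 0.5 0 0 0 0 0;0 0 0 0 0 0 0;0 0 0 0 0 0 0;0 0 0 0 0 0 0"

```text
time_s: 13.6
eef_pos: [0.5599, -0.128, 0.2237]
ee_rot: [[-0.174, 0.985, 0.0], [0.985, 0.174, -0.0], [-0.0, 0.0, -1.0]]
wrist_force: [-0.2, 0.7, 0.4]
finger_gap: 0.0004
```

```bash
python3 -c "
from h import *
a=snap('scene','s12.png')
st();redang(a)
z=lambda i:cv2.resize(i,None,fx=4,fy=4,interpolation=cv2.INTER_CUBIC)
cv2.imwrite('pics/s12z.png',z(a['image'][110:250,160:340]))
"
```

```text
t 13.65 tip feeder mm [ -0.3  -9.2 204.7] F [-0.02  0.22 -0.71] gap 0.0006
[[-0.174, 0.985, 0.0], [0.985, 0.174, -0.0], [-0.0, 0.0, -1.0]] [-11.  20.  24. 101.  -9.  60. 117.]
red [223 189   7   6  28] [226.  191.8] feeder [-45.  -23.  172.2] R 0.0806 left deg -16.6
```

View pics/s12z.png

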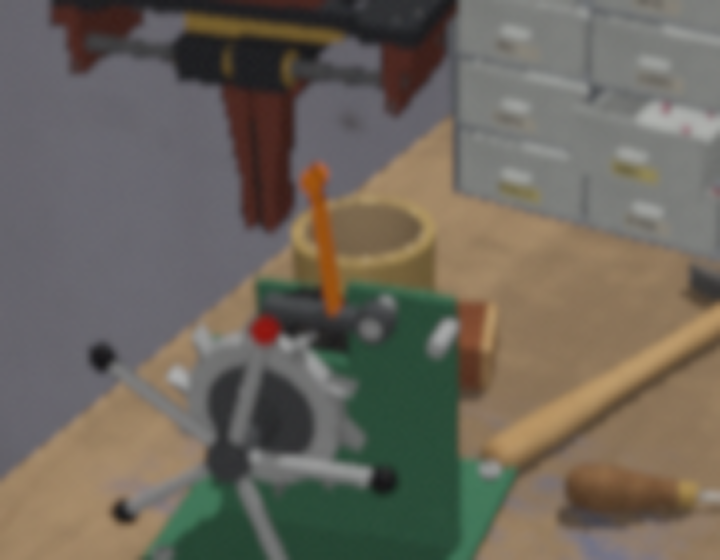

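Pawl is down, tab at (315,178) in the zoom. I'll retreat and compare tab-top pixel positions with the initial engaged picture.

Emit:
move_arm --steps "0 1.5 0 -1 0 0 0;0 2 0 -3 0 0 0;0 3 0 -4 0 0 0;0 4 0 -3 0 0 0;0 4 0 0 0 0 0;0 4 0 0 0 0 0;0 4 0 0 0 0 0;0 4 0 0 0 0 0;0 4 0 0 0 0 0;0 0 0 0 0 0 0;0 0 0 0 0 0 0;0 0 0 0 0 0 0"

```text
time_s: 14.85
eef_pos: [0.5071, 0.171, 0.3337]
ee_rot: [[-0.173, 0.985, 0.0], [0.985, 0.173, -0.001], [-0.001, 0.0, -1.0]]
wrist_force: [-0.1, 0.0, -0.9]
finger_gap: -0.0
```

```bash
python3 -c "
from h import *
a=snap('scene','s13.png');b=snap('top','t13.png')
st();redang(a)
for f in('s0.png','s13.png','t0.png','t13.png'):
    c=load(f);H,S,V=cv2.split(cv2.cvtColor(c['image'],cv2.COLOR_BGR2HSV))
    m=(H>=6)&(H<18)&(S>180)&(V>100)
    bx=np.zeros(H.shape,bool)
    if f[0]=='s': bx[145:195,225:265]=1
    else: bx[170:200,195:225]=1
    ys,xs=np.nonzero(m&bx); t=ys<ys.min()+6; print(f,'n',len(xs),'mean',xs.mean().round(2),ys.mean().round(2),'top',xs[t].mean().round(2),ys.min())
z=lambda i:cv2.resize(i,None,fx=4,fy=4,interpolation=cv2.INTER_CUBIC)
s0=load('s0.png')['image']
cv2.imwrite('pics/s13z.png',np.hstack([z(s0[145:270,170:268]),z(a['image'][145:270,170:268])]))
cv2.imwrite('pics/t13z.png',z(b['image'][140:280,145:285]))
"
```

```text
t 14.95 tip feeder mm [2.000e-01 2.944e+02 3.147e+02] F [-0.26  0.75  0.51] gap 0.0008
[[-0.172, 0.985, 0.0], [0.985, 0.172, -0.0], [-0.0, 0.0, -1.0]] [-37.  11.  15.  97.  -3.  73.  79.]
red [223 189   7   6  32] [226.2 191.5] feeder [-45.  -23.3 173. ] R 0.0814 left deg -16.6
s0.png n 124 mean 240.6 169.79 top 238.12 152
s13.png n 123 mean 240.57 169.72 top 238.12 152
t0.png n 98 mean 207.45 181.54 top 204.6 175
t13.png n 101 mean 207.42 181.42 top 204.72 175
```

View pics/s13z.png

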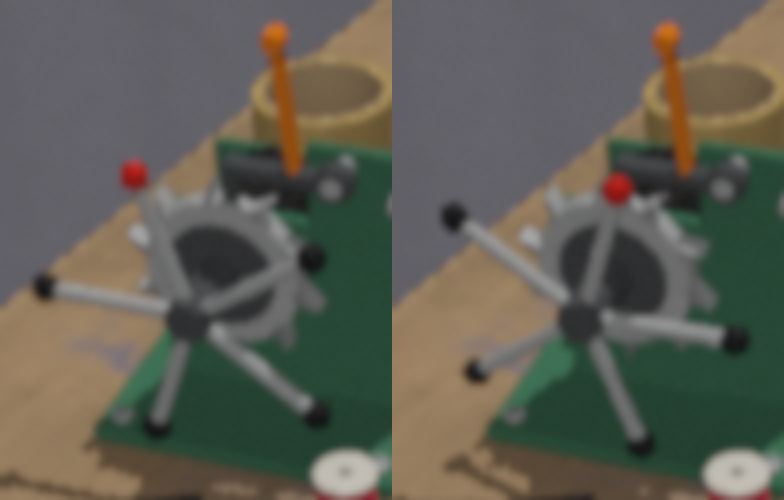

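View pics/t13z.png

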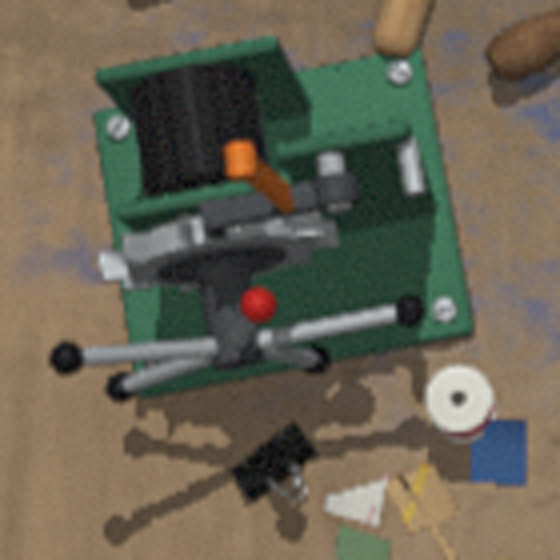

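The pawl's tab is exactly where it was in the engaged start pose. The wheel sits one notch back, at about 0.46 rad, and the bystanders are unmoved. I'm handing in the job.

```bash
python3 -c "
from station import r
print(r.close_job())"
```

```text
the job is handed in; nothing more can be done
None
```

The wheel is back one notch and the pawl is locked in that notch. The job was handed in at about 15 s of robot time, with the arm clear of everything. I used only closed fingertips:
- **Pawl lifted:** I pushed the orange tab right until the pawl tipped over onto its back stop.
- **Wheel turned back:** I pushed the red-knob bar right, taking it from about 18° left of upright to about 16° right. That puts the wheel at about 0.46 rad, inside the 0.28 to 0.58 range.
- **Pawl dropped in:** I pushed the pawl bar left until it fell into the teeth.

**Last checks:**
- **Tab position:** in both cameras the tab is within 0.2 px of where it was when engaged at the start, so the nose is fully down.
- **Wheel movement:** the wheel did not visibly move while the pawl dropped.
- **Bystanders:** the spool and clip look unmoved in the last close-up. I did not measure them, and did not check the mug in the final pictures, though the arm never went near it.
- **Forces:** wrist force readings stayed within about 3 N, mostly noise.
- **Disagreement:** the red knob's angle read 15.6° with the finger still against it and 16.6° once it was clear. The finger was probably hiding part of the knob, and both readings are well inside the range.

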